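Weigh an arcade joystick on the bench beam balance

TASK

Weigh the arcade joystick: gently hang it by its mounting plate in the fork of the beam balance, pressing it into the fork with no more than 25 N, and let go of it. Then nudge the brass poise along the beam until the free beam rests level, and leave it so with the joystick still hanging in the fork. The balance is delicate: push lightly, never clamp the poise or bear on the beam or poise with more than 20 N, and leave the other parts on the bench alone.

Things in the scene. Friction and masses are not known exactly. Their poses are not given: they have to be found in the camera images.
- balance: Grey stand bolted to the bench. Origin on the bench under the pivot; +y along the beam to the fork end, -y to the poise end. Foot 150 x 110 x 14 mm; cheeks beside the beam at x 14 to 22 mm each side, y +-15 mm, top 142 mm up. A 10 mm high foot bar runs to an index mast (170 mm high) at y = -264 mm, whose white mark, at pivot height 130 mm, faces the white mark on the tip of the level beam.
- beam: The aluminium beam with all it carries. Origin at the pivot (130 mm above the bench), axes as the stand's when level. Bar 12 mm wide, 16 mm high, y = +50 to -245 mm. At +y a cross bar (y = 50 to 62 mm) and the fork's two rails along y, 60 to 150 mm, each 12 mm wide, 37 to 49 mm off the middle, tops 6 mm above the origin. Steel counterweight at y = 24 to 48 mm.
- fork (a point): Middle of the fork, level with the rail tops, 100 mm from the pivot; turns with the beam (x across, y along the rails). The gap between the rails is 74 mm wide and open from above; four lips on the rails (10 mm high, inner faces at y = +33 and -33 mm) keep the plate in place.
- poise: Brass poise, 0.25 kg, on the beam: block 34 (x) x 36 (along beam) x 30 mm high, and an upright of 24 x 24 mm, 48 mm tall, on it. Origin in the bar's middle. It slides 65 to 225 mm from the pivot on the -y side, about 1.5 N friction, and stays where left. It starts at 65 to 100 mm; balance lies at 120 to 205 mm, set by the joystick's hidden weight.
- poise_top (a point): Centre of the top face of the poise's 24 x 24 mm upright, 63 mm above the poise's origin.
- joystick: Arcade joystick, 0.24 to 0.40 kg, standing on its switch box. Origin: centre of the box's underside (56 (x) x 44 (y) x 42 mm high). On it a steel plate 100 (x) x 56 (y) x 4 mm, then a 10 mm shaft and a 35 mm ball. It hangs ball up: box between the rails, plate flat on both rails between the lips, long side across the fork (either way round).
- ball (a point): Centre of the joystick's ball, 110 mm above its origin.
- plate (a point): Centre of the underside of the joystick's mounting plate, axes as the joystick's; coincides with the fork's middle when hung.
- button1: Bystander: black push button unit, 34 mm diameter, 50 mm high; origin at its foot.
- button2: Bystander: another such push button unit.
- carton: Bystander: small cardboard box 70 x 100 x 35 mm; origin under its centre.
- adapter: Bystander: black power adapter, about 45 x 98 x 30 mm; origin under its centre.
- tilt (a joint): Tilt of the beam, rad: 0 level, + is poise end down, fork up; stops at +-0.08. Sprung, damped pivot (0.4 N m/rad, settles in 1.5 s). Near balance 1 mm of poise travel tilts the free beam about 0.006 rad; pushing the poise also tips it, so read it untouched. Empty it lies on the + stop; with joystick hung and poise at its start, on the - stop.
Mind the look-alikes: they are no part of the job. Leave any orange, red or turquoise look-alike of the joystick alone.

How it is judged:
On the way:
1. the joystick hangs in the fork, its plate flat on both rails, and is let go (distance between plate and fork below 0.014 m and z of plate in the frame of fork between -0.003 and 0.003 m and angle between the z axis of plate and the z axis of fork, either way round below 0.05 rad and contact force between the fingers and joystick below 0.1 N), for 0.2 s.
At the end, for the whole second after the job is handed in: The joystick hangs in the fork, its plate on both rails (within 3 mm in height, 14 mm in all and 0.05 rad of flat), and the free beam is at rest within 0.025 rad (1.4 degrees) of level (distance between plate and fork below 0.014 m and z of plate in the frame of fork between -0.003 and 0.003 m and angle between the z axis of plate and the z axis of fork, either way round below 0.05 rad and value of joint tilt between -0.025 and 0.025 rad and velocity of joint tilt between -0.03 and 0.03 rad/s and linear speed of poise below 0.01 m/s); the robot touches nothing.
It fails at once if the robot bears on the beam or poise with more than 20 N (contact force between the arm and beam above 20 N).
It fails at once if the robot's fingers bear on the beam or poise with more than 20 N (contact force between the fingers and beam above 20 N).
It fails at once if the joystick is pressed or dropped into the fork with more than 25 N (contact force between joystick and beam above 25 N).
It fails at once if a bystander is moved by more than 20 mm (distance of any of button1, button2, carton, adapter from where it was at the start of the episode above 0.02 m).
It also fails if it takes over 67 s, if anything falls off the work surface, if the arm or the gripper's body presses on something with over 40 N, if the wrist force passes 120 N, or if a joint passes its speed limit or range.

ROBOT

A 6-joint arm with a two-finger parallel gripper is mounted at the origin on the work surface. World frame = base frame: x ahead of the robot, y to its left, z up, the work surface at z = 0. Lengths are in m, angles in rad, forces in N, time in s.
With the tool pointing down it reaches from about 0.25 to 0.775 m from the base axis. Payload 4 kg.
Tool frame: the origin (TCP) lies midway between the tips of the shut fingers; the grasp point (between the pads) lies 19 mm behind it; z points along the fingers, y is the line along which they close (so a half turn about z gives the same grasp; the last joint's range is limited). The gripper opens to 85 mm and grips with 20 to 120 N. Pads are 22 mm wide; open, the fingers measure 114 mm over their backs; the gripper's body (76 mm by 85 mm) begins 54 mm behind the grasp point. The pads swing forward as they close: fully open they stand 13 mm farther back than shut.
Start: joints at [1.016, 0.087, 1.371, -0, 1.684, -0.103], TCP at [0.24, 0.495, 0.2] pointing down, gripper open.
Joint ranges: [-3.1, 3.1], [-0.76, 2.03], [0.27, 2.55], [-1.08, 4.22], [0.17, 2.65], [-2.57, 2.57]. Speed limits (rad/s): [2.79, 2.79, 3.14, 3.14, 3.14, 3.14].

INTERFACE

Orientations are given as a rotation vector (axis times angle).
In Python, from rig import * gives the robot as it stands.
- The arm moves only by the tool carry_out, never from a script. Its argument "series" is a list of rows, each an object with "dp": the shift along the tool's x, y, z normalised to -1 to 1, where 1 is 1000 mm, a list of three; "rot": the turn, a rotation vector about the tool's x, y, z normalised to -1 to 1, where 1 is 60 degrees, a list of three; "fingers": the opening, from 0 (shut) to 1 (fully open). A call has exactly 5 rows; each row is the pose to reach, as a shift and turn from the pose commanded when the call began, along the tool's axes at that moment; what a row does not reach only later rows make up. A row lasts 1/12 s, in which the tool goes at most 41.7 mm and 7.16 degrees, less where a joint would pass 70% of its speed; a pose out of reach is approached as far as the arm can. A call with a number of a shift or a turn outside -1 to 1 is refused whole. A call with a gripper value outside its range is refused whole. The fingers move at their own pace and stop on an object; the grip force is fixed at half the most. Time passes only in rows, so rows that repeat a pose let the fingers close, or fill a call up. It gives the time, the measured TCP pose, the force, the opening and the grip force at its end, in the units of the state.
- observe(): the state, without advancing time (a new reading comes with each control period).
- grab_frame(name): name is "side" or "top"; returns a dict with "frame" (384x512x3 uint8, red, green, blue), "fovy" (degrees; the focal length in pixels is half the picture's height over the tangent of half this angle, whatever the lens; pixels are square), "cx", "cy" (the principal point, pixels), "k1" (the pictures are not rectified: a ray, as slopes to the right and down, at radius r is drawn at 1 + k1 r^2 times it, then the intrinsics apply), "pose" (4x4, takes a point from camera to world coordinates). Camera axes: x right, y down, z forward; pixel columns grow to the right and rows downward; lengths in m; the calibration is good to about 2 mm. A picture is of the moment at which its call begins. There is no depth.
- hand_in(): hands the job in; it is judged then, once.
The state is a dict: "time": time; "joints": joint angles; "joint_velocities": joint speeds; "effort": joint torques, N m; "position": TCP position; "tcp_rot": TCP orientation; "wrist_force": force on the tool from outside, world axes, zero at the start; "wrist_torque": the same for the moment, N m; "opening": finger opening in m; "gripper_force": force on a finger pad.
Only numpy, scipy, OpenCV 4.12 (cv2) and the standard library are available. Lean on these libraries where they do the work, as an engineer would, in place of code of your own. Each camera call takes 0.05 s, during which the arm holds its last target. There are 200 camera calls.

## Working session

There is one attempt and no reset: what is moved stays moved. The work goes in short steps, Python scripts to look and compute and a tool call to move; the robot and the scene stay as the last step left them, time stands still between calls to the robot, and variables do not carry over. Pictures are saved under pics/ and viewed, at most 10 in all, crops included, and the job is handed in when it is done.

Besides the shell and the picture viewer there is one more tool, called after ">>>" as name(argument=value, ...), one argument or row to a line, values as JSON. carry_out: Moves the arm, as the interface text tells. Scaled input: -1 to 1 covers 1000 mm each way for a shift and 60 degrees each way for a turn. Its arguments: {"type":"object","properties":{"series":{"type":"array"}},"required":["series"]}

```bash
mkdir -p pics
cat > h.py <<'E'
from rig import *
import numpy as np, cv2
from scipy.spatial.transform import Rotation as R
def cam(n):
    f=grab_frame(n); H,W=f["frame"].shape[:2]; F=H/2/np.tan(np.radians(f["fovy"])/2)
    f["K"]=np.array([[F,0,f["cx"]],[0,F,f["cy"]],[0,0,1.]]); f["D"]=np.array([f["k1"],0,0,0.]); f["P"]=np.array(f["pose"]); return f
def ray(f,uv):
    p=cv2.undistortPoints(np.array([[uv]],float),f["K"],f["D"])[0,0]
    return f["P"][:3,3],f["P"][:3,:3]@np.array([p[0],p[1],1])
def onz(f,uv,z):
    o,d=ray(f,uv); return o+d*(z-o[2])/d[2]
def proj(f,X):
    X=np.atleast_2d(X).astype(float); T=np.linalg.inv(f["P"]); 
    return cv2.projectPoints(X,cv2.Rodrigues(T[:3,:3])[0],T[:3,3],f["K"],f["D"])[0][:,0]
def tri(f,u,g,v):
    o1,d1=ray(f,u);o2,d2=ray(g,v); A=np.stack([d1,-d2],1)
    s=np.linalg.lstsq(A,o2-o1,rcond=None)[0]; a=o1+s[0]*d1;b=o2+s[1]*d2
    return (a+b)/2,np.linalg.norm(a-b)
def save(n,im,s=1):
    cv2.imwrite("pics/"+n,cv2.resize(im[:,:,::-1],None,fx=s,fy=s,interpolation=cv2.INTER_CUBIC))
E
python3 - <<'E'
from h import *
for n in("side","top"):
    f=cam(n); save(n+"0.png",f["frame"],1.5); print(n,f["fovy"],f["k1"],f["P"].round(3).tolist())
print(observe())
E
```

```text
side 51.65345760554888 -0.01623436215462225 [[0.813, -0.327, 0.483, 0.105], [-0.583, -0.436, 0.686, -0.523], [-0.013, -0.839, -0.545, 0.627], [0.0, 0.0, 0.0, 1.0]]
top 53.11451392927402 0.033639754677123206 [[0.023, -0.981, 0.193, 0.324], [-1.0, -0.021, 0.009, 0.108], [-0.004, -0.194, -0.981, 1.233], [0.0, 0.0, 0.0, 1.0]]
{'time': 0.1, 'joints': array([ 1.01587555e+00,  8.79137959e-02,  1.37212231e+00,  1.92374472e-05,
        1.68359166e+00, -1.03085183e-01]), 'joint_velocities': array([-7.57361735e-04, -1.31533761e-04, -4.25740059e-03,  6.21090676e-05,
       -9.46914693e-04,  1.06485664e-03]), 'effort': array([ 2.08854675e-03, -3.53015471e+01, -3.14217818e+01, -1.51890440e-04,
        7.94639258e-03, -2.67683816e-05]), 'position': array([0.2398595 , 0.49437352, 0.19852862]), 'tcp_rot': array([-7.03564729e-01, -3.06110230e+00,  3.01494512e-03]), 'wrist_force': array([ 0.29338569,  1.05162815, -0.4800713 ]), 'wrist_torque': array([-0.00080773, -0.02885645, -0.02108931]), 'gripper_force': 0.0, 'opening': 0.08524630029794725}
```

View pics/side0.png

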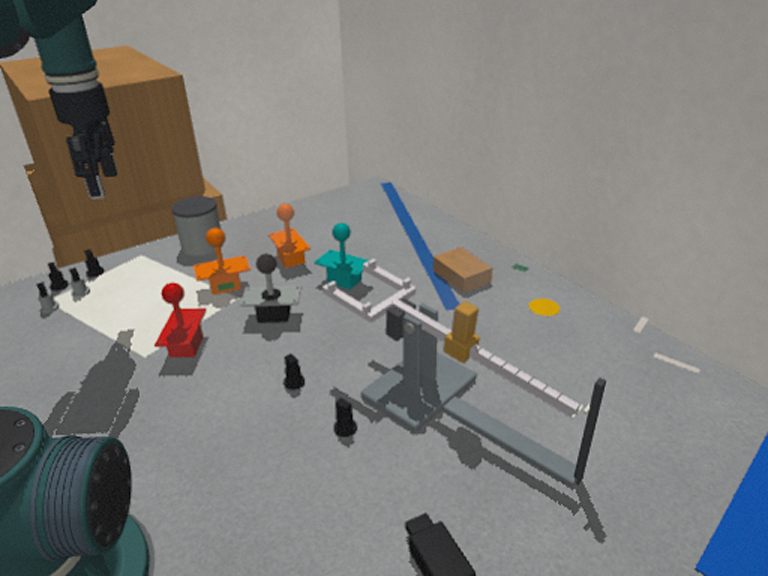

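View pics/top0.png

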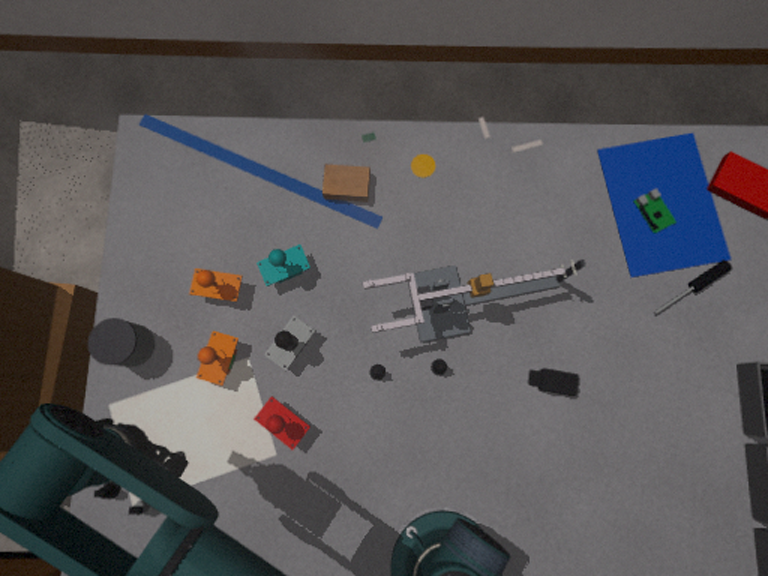

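The side view (shown at 1.5x) has the grey joystick with its dark ball at (266,264), the fork around (370,290), the poise at (463,330) and the mast at (590,430). The top view has the grey joystick at (290,342), the fork at (392,303) and the poise at (482,285).

The candidates in the top view are orange (215,285), orange (217,358), turquoise (283,263), red (283,422) and grey with a black ball (290,342). The grey one fits: it has a steel plate and isn't one of the excluded colours. I'll confirm it in one enlarged crop.

Run:
```python
from h import *
s=cam("side")["frame"]; t=cam("top")["frame"]
a=cv2.resize(s[155:225,140:220],(400,350),interpolation=cv2.INTER_CUBIC)
b=cv2.resize(t[150:260,160:290],(400,338),interpolation=cv2.INTER_CUBIC)
b=cv2.copyMakeBorder(b,0,12,0,0,cv2.BORDER_CONSTANT)
c=cv2.resize(t[165:235,235:395],(800,350),interpolation=cv2.INTER_CUBIC)
im=np.vstack([np.hstack([a,b]),c]); save("crop1.png",cv2.resize(im,(685,600)))
```

```text
(no output)
```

View pics/crop1.png

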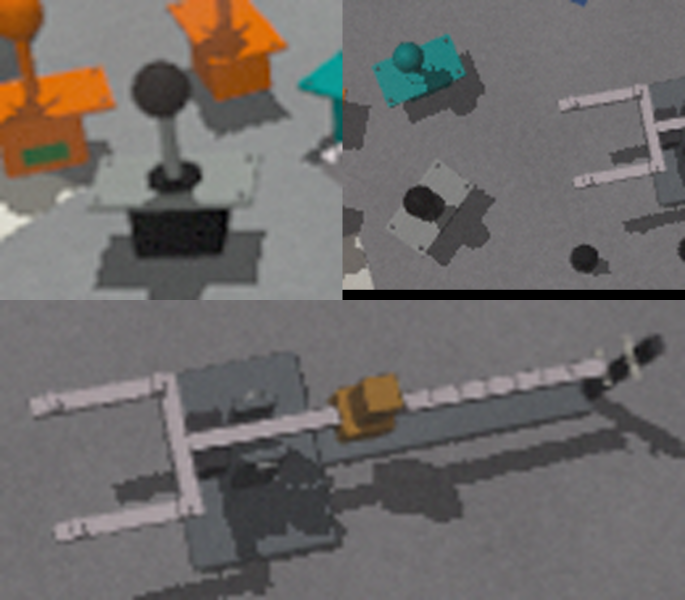

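The crop confirms it: a light grey steel plate, a black box and a dark ball at about top (190.7,227) and side (177.6,175.8) in frame pixels. The fork rail tips are at about top (242,190) and (248,219). Next I'll measure with masks.

Run:
```python
from h import *
s=cam("side"); t=cam("top")
S=s["frame"].astype(int);T=t["frame"].astype(int)
for n,im,pts in(("t",T,[(196,218),(185,240),(190,227),(262,187),(330,193),(268,217),(205,240),(230,260)]),("s",S,[(170,200),(177,176),(240,203),(225,195),(340,245)])):
    print(n,[(p,im[p[1],p[0]].tolist()) for p in pts])
def blob(im,lo,box,near):
    x0,y0,x1,y1=box; m=np.zeros(im.shape[:2],np.uint8); m[y0:y1,x0:x1]=lo[y0:y1,x0:x1]
    n,l,st,c=cv2.connectedComponentsWithStats(m,connectivity=8)
    k=min(range(1,n),key=lambda k:np.linalg.norm(c[k]-near)-(st[k][4]>15)*1000); return (l==k).astype(np.uint8),c[k],st[k]
# dark ball
mt,ct,st=blob(T,(T.max(2)<50).astype(np.uint8),(178,215,205,240),(190,227)); print("ball top",ct,st)
ms,cs,ss=blob(S,(S.max(2)<75).astype(np.uint8),(165,165,190,186),(177,176)); print("ball side",cs,ss)
print(tri(t,ct,s,cs))
for u in [(190.7,227.1)]: print(tri(t,u,s,(177.6,175.8)))
m=((T.min(2)>112)).astype(np.uint8); mp,cp,sp=blob(T,m,(172,205,215,255),(193,228))
h=cv2.convexHull(np.argwhere(mp)[:,::-1].astype(np.float32)); print("plate",sp)
W=np.array([onz(t,p[0],.046)[:2] for p in h],np.float32); print(cv2.minAreaRect(W))
```

```text
t [((196, 218), [131, 130, 128]), ((185, 240), [128, 126, 127]), ((190, 227), [33, 30, 30]), ((262, 187), [159, 148, 155]), ((330, 193), [94, 98, 101]), ((268, 217), [121, 114, 115]), ((205, 240), [70, 70, 70]), ((230, 260), [119, 116, 119])]
s [((170, 200), [149, 156, 151]), ((177, 176), [59, 55, 54]), ((240, 203), [216, 209, 212]), ((225, 195), [210, 203, 205]), ((340, 245), [210, 202, 204])]
ball top [190.49275362 226.75362319] [184 221  15  13 138]
ball side [177.42647059 175.58823529] [171 170  14  13 136]
(array([0.42771427, 0.31583028, 0.11225004]), np.float64(0.002865914422869826))
(array([0.42721972, 0.31501743, 0.11208987]), np.float64(0.0039013629444804164))
plate [178 205  37  24 387]
((0.4647570252418518, 0.3138265907764435), (0.07168721407651901, 0.11306221038103104), 1.2236546277999878)
```

Run:
```python
from h import *
s=cam("side"); t=cam("top")
T=t["frame"]; B=cv2.medianBlur(T,3).astype(int)
reg=np.zeros(T.shape[:2],np.uint8); reg[206:254,172:214]=1
for th in(121,124):
    m=((B[:,:,1]>th)&(B[:,:,0]-B[:,:,1]<3)).astype(np.uint8)*reg
    m=cv2.morphologyEx(m,cv2.MORPH_OPEN,np.ones((3,3)))
    n,l,st,c=cv2.connectedComponentsWithStats(m); k=1+np.argmax(st[1:,4])
    h=cv2.convexHull(np.argwhere(l==k)[:,::-1].astype(np.float32))
    W=np.array([onz(t,p[0],.046)[:2] for p in h],np.float32); print(st[k],cv2.minAreaRect(W))
c=[(196.8,210.8),(208.2,219.5),(193.8,249.5),(177.1,235.8)]
print(np.array([onz(t,p,.046) for p in c]).round(4))
b=(0.4275,0.3155); print("origin by plate should be under ball",b)
# beam mask
S=s["frame"].astype(int); 
m=((B.min(2)>130)).astype(np.uint8); m[:165]=0;m[240:]=0;m[:,:236]=0;m[:,400:]=0
n,l,st,c=cv2.connectedComponentsWithStats(m)
for k in range(1,n):
    if st[k][4]>8: print("beam",st[k],c[k].round(1))
V=cv2.resize(T[165:235,235:395],(800,350),interpolation=cv2.INTER_CUBIC)
V2=cv2.resize(s["frame"][165:285,205:415],(800,457),interpolation=cv2.INTER_CUBIC)
save("side_beam.png",V2)
```

```text
[178 229  18  16 179] ((0.40088382363319397, 0.340656042098999), (0.055530790239572525, 0.03489042446017265), 65.11717224121094)
[179 229  17  16 171] ((0.400612473487854, 0.34007102251052856), (0.05424102768301964, 0.03489042446017265), 65.11717224121094)
[[0.4824 0.312  0.046 ]
 [0.456  0.2752 0.046 ]
 [0.3634 0.3145 0.046 ]
 [0.4039 0.3681 0.046 ]]
origin by plate should be under ball (0.4275, 0.3155)
beam [369 179   7   4  22] [372.2 180.6]
beam [330 181  38   9 119] [348.2 185. ]
beam [242 182  72  39 463] [273.5 199. ]
```

View pics/side_beam.png

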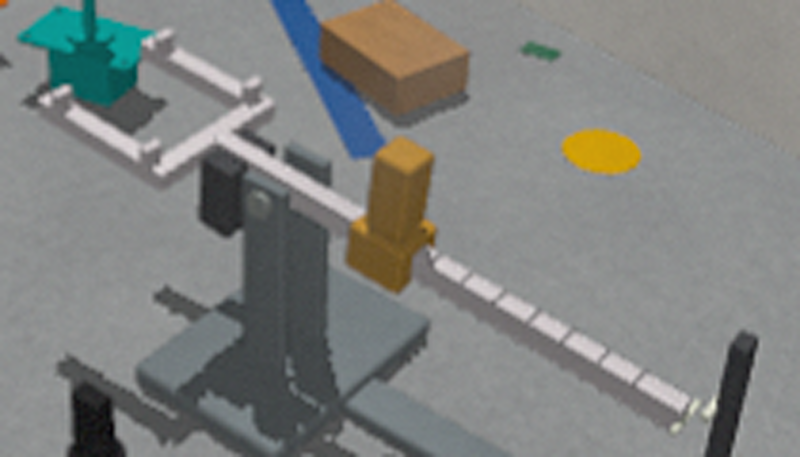

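In this crop the rail tips are at about (145,42) and (45,100), the crossbar corners at (270,103) and (157,175), the poise top at (405,152) and the beam tip at (690,408). I'll cast these onto planes at their known heights and fit the balance pose.

Run:
```python
from h import *
s=cam("side"); t=cam("top"); c,sn=np.cos(.08),np.sin(.08)
M=np.array([(43,150,6),(-43,150,6),(49,50,6),(-49,50,6),(0,-245,8)])/1000.
Rx=np.array([[1,0,0],[0,c,-sn],[0,sn,c]]); Q=M@Rx.T; z=Q[:,2]+.13
sp=[(145,42),(45,100),(270,103),(157,175),(690,408)]; sp=[(205+a/3.81,165+b/3.81) for a,b in sp]
tp=[(31,407),(56,531),(175,375),(200,512),(603,366)]; tp=[(235+a/4.284,165+(b-300)/4.284) for a,b in tp]
for n,f,p in(("t",t,tp),("s",s,sp)):
    P=np.array([onz(f,u,h) for u,h in zip(p,z)])[:,:2]
    a=Q[:,:2]-Q[:,:2].mean(0);b=P-P.mean(0)
    yaw=np.arctan2((a[:,0]*b[:,1]-a[:,1]*b[:,0]).sum(),(a*b).sum()); Rz=np.array([[np.cos(yaw),-np.sin(yaw)],[np.sin(yaw),np.cos(yaw)]])
    o=P.mean(0)-Rz@Q[:,:2].mean(0); print(n,"yaw",yaw,"o",o,"res mm",((P-o-Q[:,:2]@Rz.T)*1e3).round(1).tolist(),"fork",o+Rz@[0,.0997-.0005])
for a,b in zip(tp,sp): print(tri(t,a,s,b))
print("poise top",tri(t,(235+383/4.284,165+90/4.284),s,(205+405/3.81,165+152/3.81)))
# plate
for n,f,box,bl in(("t",t,(172,206,214,254),(190.5,226.8)),("s",s,(158,185,204,210),None)):
    I=cv2.GaussianBlur(f["frame"],(3,3),0).astype(int); x0,y0,x1,y1=box
    G=I[y0:y1,x0:x1,1]; D=I[y0:y1,x0:x1,0]-G
    np.set_printoptions(linewidth=250)
    print(n); print("\n".join("".join(("#" if v>d0 and d<(2.5 if n=="t" else -2) else "." if v>60 else "o") for v,d in zip(r,e)) for r,e in zip(G,D) for d0 in [120]))
```

```text
t yaw 0.21694112611134578 o [0.52206124 0.01289222] res mm [[-0.1, -0.6], [0.7, -1.2], [-1.7, -1.1], [0.9, 1.9], [0.1, 1.0]] fork [0.50070909 0.10976702]
s yaw 0.22757194433941577 o [0.52223757 0.00904087] res mm [[-0.2, -2.3], [0.6, -3.0], [-1.0, 1.8], [0.9, 3.5], [-0.2, -0.0]] fork [0.49985679 0.1056832 ]
(array([0.53303395, 0.1670738 , 0.14425888]), np.float64(0.0010197073135465387))
(array([0.44984202, 0.14784375, 0.14352262]), np.float64(0.0013050093680370195))
(array([0.55785108, 0.07039334, 0.13971533]), np.float64(0.0003950305709250608))
(array([0.46525086, 0.05213949, 0.13793625]), np.float64(0.0011001611265667565))
(array([ 0.57716356, -0.22735165,  0.11606653]), np.float64(0.004280939199765557))
poise top (array([ 0.541345  , -0.06316418,  0.18615408]), np.float64(0.0015206068111390915))
t
..........................................
..........................................
..........................................
..........................................
........................#.................
......................##..................
......................#...#...
[... 2252 characters left out ...]
############..oo.....ooo..################
....############.oooo...oooo..############...#
....############.ooooooooooo.#############...#
....############..ooooooooo.##############....
....#############..ooooooo..##############....
....##############.........##############.....
...#..###########...........##############....
...############...............###########.....
....#######..........................#####....
........##...oooooooooooooooooooooo..........#
.............oooooooooooooooooooooo..........#
.............oooooooooooooooooooooo...........
.............oooooooooooooooooooooo..#.#......
..........#..oooooooooooooooooooooo...........
..#..........oooooooooooooooooooooo...........
```

Run:
```python
from h import *
t=cam("top"); s=cam("side")
P=np.array([onz(t,p,.046)[:2] for p in[(196.5,209.7),(208,219),(188,245),(176.8,236)]])
print(P.round(4),"c",P.mean(0)); a=(P[3]-P[0]+P[2]-P[1])/2;b=(P[1]-P[0]+P[2]-P[3])/2
print("long",np.linalg.norm(a),np.degrees(np.arctan2(a[1],a[0])),"short",np.linalg.norm(b),np.degrees(np.arctan2(b[1],b[0])))
# side: corners rough
Q=np.array([onz(s,p,.046)[:2] for p in[(164.5,191),(200,190),(199.5,202.5),(162,203.5)]]); print(Q.round(4),Q.mean(0))
d=Q[1]-Q[0]+Q[2]-Q[3]; print(np.degrees(np.arctan2(d[1],d[0])))
Rt=R.from_rotvec(observe()["tcp_rot"]).as_matrix(); print(Rt.round(3))
```

```text
[[0.4858 0.3131]
 [0.4576 0.2759]
 [0.3766 0.333 ]
 [0.4032 0.369 ]] c [0.43082069 0.32272519]
long 0.0993805831781507 145.35089389677637 short 0.04572907525367824 -126.86687212173878
[[0.4069 0.3692]
 [0.4867 0.3157]
 [0.4573 0.2633]
 [0.3771 0.3175]] [0.43197424 0.3164288 ]
-33.959918712916405
[[-0.9    0.437  0.   ]
 [ 0.437  0.9    0.   ]
 [-0.     0.    -1.   ]]
```

```bash
cat >> h.py <<'E'
def plan(p,phi,tilt=0):
    """dp/rot (scaled) from the present pose to TCP p, tool down, tool-y at world angle phi deg"""
    o=observe(); A=R.from_rotvec(o["tcp_rot"]).as_matrix(); f=np.radians(phi)
    y=np.array([np.cos(f),np.sin(f),0]); z=np.array([0,0,-1.]); B=np.stack([np.cross(y,z),y,z],1)
    print("t",round(o["time"],2),"pos",np.round(o["position"],4),"yaw",round(np.degrees(np.arctan2(A[1,1],A[0,1])),1),"open",round(o["opening"],4),"grip",round(o["gripper_force"],1),"F",np.round(o["wrist_force"],2))
    print("dp",(A.T@(np.array(p)-o["position"])).round(4),"rot",(R.from_matrix(A.T@B).as_rotvec(degrees=True)/60).round(4))
E
python3 - <<'E'
from h import *
plan((.429,.3165,.2),55.3); plan((.429,.3165,.085),55.3)
E
```

```text
t 0.6 pos [0.2401 0.4948 0.1997] yaw 64.1 open 0.0858 grip 0.0 F [ 0.11 -0.4   0.  ]
dp [-0.2478 -0.078  -0.0003] rot [1.000e-04 0.000e+00 1.469e-01]
t 0.6 pos [0.2401 0.4948 0.1997] yaw 64.1 open 0.0858 grip 0.0 F [ 0.11 -0.4   0.  ]
dp [-0.2478 -0.078   0.1147] rot [1.000e-04 0.000e+00 1.469e-01]
```

>>> carry_out(
  series=[
    {"dp":[-0.038,-0.012,0],"rot":[0,0,0.03],"fingers":0.8},
    {"dp":[-0.076,-0.024,0],"rot":[0,0,0.06],"fingers":0.8},
    {"dp":[-0.114,-0.036,0],"rot":[0,0,0.09],"fingers":0.8},
    {"dp":[-0.152,-0.048,0],"rot":[0,0,0.12],"fingers":0.8},
    {"dp":[-0.19,-0.06,0],"rot":[0,0,0.147],"fingers":0.8},
  ],
)

```text
time: 1.02
position: [0.3858, 0.3566, 0.1999]
tcp_rot: [0.938, 2.998, 0.001]
wrist_force: [1.6, 1.4, -0.4]
opening: 0.0683
gripper_force: 0.0
```

Run:
```python
from h import *
plan((.429,.3165,.15),55.3)
```

```text
t 1.02 pos [0.3858 0.3566 0.1999] yaw 55.2 open 0.0683 grip 0.0 F [ 1.55  1.36 -0.35]
dp [-0.0583 -0.0084  0.0499] rot [ 0.0006  0.0002 -0.0009]
```

>>> carry_out(
  series=[
    {"dp":[-0.03,-0.004,0.0],"rot":[0,0,0],"fingers":0.8},
    {"dp":[-0.058,-0.008,0.01],"rot":[0,0,0],"fingers":0.8},
    {"dp":[-0.058,-0.008,0.045],"rot":[0,0,0],"fingers":0.8},
    {"dp":[-0.058,-0.008,0.06],"rot":[0,0,0],"fingers":0.8},
    {"dp":[-0.058,-0.008,0.06],"rot":[0,0,0],"fingers":0.8},
  ],
)

```text
time: 1.43
position: [0.426, 0.3161, 0.1348]
tcp_rot: [-0.938, -2.992, 0.01]
wrist_force: [-0.9, 0.2, 0.2]
opening: 0.0687
gripper_force: 0.0
```

Run:
```python
from h import *
plan((.429,.3165,.085),55.3)
f=cam("side"); save("g1.png",f["frame"][90:240,80:280],3.5)
```

```text
t 1.43 pos [0.426  0.3161 0.1348] yaw 55.2 open 0.0687 grip 0.0 F [-0.9   0.18  0.23]
dp [-0.0025  0.0024  0.0497] rot [-0.0079 -0.0038 -0.0017]
```

View pics/g1.png

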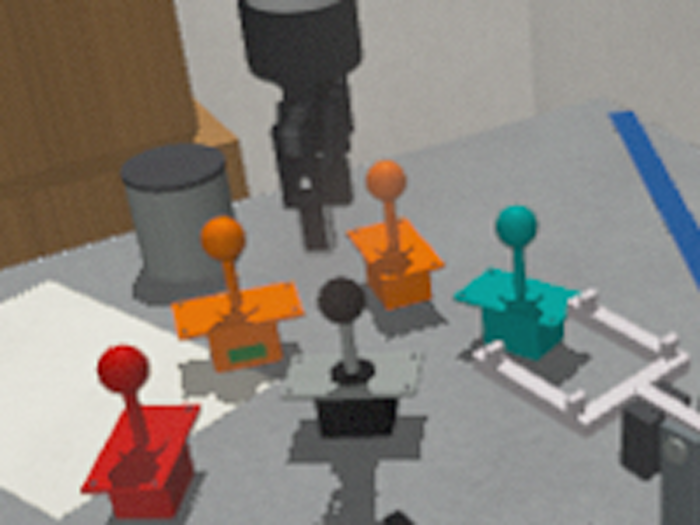

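The gripper is above and a little left of the grey joystick's ball, with the finger tip at crop (318,248) and the ball at (341,300). I'll check that offset numerically.

Run:
```python
from h import *
s=cam("side");t=cam("top");p=observe()["position"]
c=lambda u:((u-np.array([80,90]))*3.5).round(1).tolist()
for dz in(0,.006,.02): print("tcp",dz,c(proj(s,p+[0,0,dz])), proj(t,p+[0,0,dz]).round(1))
print("ball",c(proj(s,[.428,.316,.110])),c(proj(s,[.426,.3161,.110])))
A=R.from_rotvec(observe()["tcp_rot"]).as_matrix()
for k in(-1,1): print("finger",k,c(proj(s,p+[0,0,.01]+A[:,1]*k*.034)))
print("px/mm crop along tool x",(proj(s,[.428,.316,.11]+A[:,0]*.01)-proj(s,[.428,.316,.11]))*3.5)
```

```text
tcp 0 [[332.9, 263.6]] [[187.8 225. ]]
tcp 0.006 [[331.8, 256.3]] [[187.4 224.8]]
tcp 0.02 [[329.2, 239.1]] [[186.5 224.3]]
ball [[339.7, 302.3]] [[337.1, 303.1]]
finger -1 [[322.8, 275.1]]
finger 1 [[338.9, 229.0]]
px/mm crop along tool x [[-13.69412282   0.28972964]]
```

>>> carry_out(
  series=[
    {"dp":[-0.002,0.002,0.02],"rot":[0,0,0],"fingers":0.8},
    {"dp":[-0.002,0.002,0.04],"rot":[0,0,0],"fingers":0.8},
    {"dp":[-0.002,0.002,0.05],"rot":[0,0,0],"fingers":0.8},
    {"dp":[-0.002,0.002,0.05],"rot":[0,0,0],"fingers":0.6},
    {"dp":[-0.002,0.002,0.05],"rot":[0,0,0],"fingers":0.3},
  ],
)

```text
time: 2.0
position: [0.4309, 0.3193, 0.0906]
tcp_rot: [0.936, 2.998, 0.001]
wrist_force: [0.6, -0.8, 0.0]
opening: 0.0451
gripper_force: 0.0
```

>>> carry_out(
  series=[
    {"dp":[0,0,0],"rot":[0,0,0],"fingers":0.2},
    {"dp":[0,0,0],"rot":[0,0,0],"fingers":0.2},
    {"dp":[0,0,0],"rot":[0,0,0],"fingers":0.2},
    {"dp":[0,0,0],"rot":[0,0,0],"fingers":0.2},
    {"dp":[0,0,0],"rot":[0,0,0],"fingers":0.2},
  ],
)

```text
time: 2.42
position: [0.4321, 0.3198, 0.0929]
tcp_rot: [0.936, 2.996, 0.006]
wrist_force: [-1.3, -1.5, 5.2]
opening: 0.0173
gripper_force: 4.7
```

Run:
```python
from h import *
plan((.429,.3165,.085),55.3)
f=cam("side"); save("g2.png",f["frame"][130:230,120:240],5)
```

```text
t 2.42 pos [0.4321 0.3198 0.0929] yaw 55.3 open 0.0173 grip 4.7 F [-1.31 -1.52  5.24]
dp [ 0.0007 -0.0045  0.0079] rot [0.0046 0.0017 0.    ]
```

View pics/g2.png

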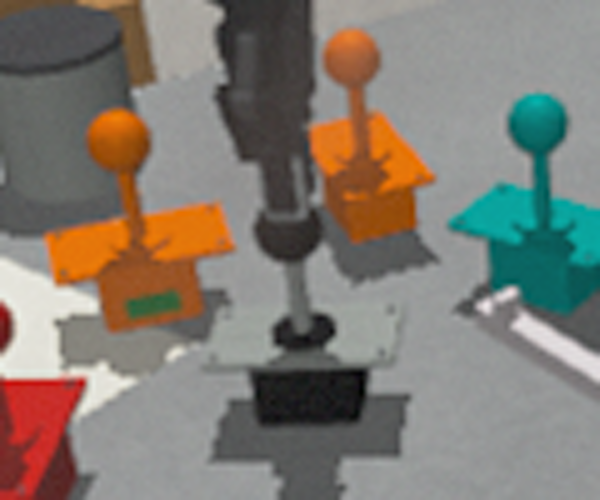

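The fingers have closed to 17 mm on the upper part of the ball (crop (285,215), ball centre (288,233)). That's too high, so I'll check where the tips and ball actually are.

Run:
```python
from h import *
s=cam("side");o=observe();p=o["position"];print(p,o["wrist_force"],o["opening"],o["gripper_force"])
c=lambda u:((u-np.array([120,130]))*5).round(1).tolist()
A=R.from_rotvec(o["tcp_rot"]).as_matrix()
for dz in(0,.01,.02,.03):
  print(dz,"near finger",c(proj(s,p+[0,0,dz]-A[:,1]*.009)))
for b in([.4285,.316,.110],[.432,.3198,.110],[.432,.3198,.1275]): print("ball",c(proj(s,b)))
t=cam("top"); print("top tcp",proj(t,p))
```

```text
[0.43207328 0.31979716 0.09289274] [-0.98918717  0.45283415  6.176322  ] 0.0168708656986511 4.733448922634125
0 near finger [[290.8, 264.0]]
0.01 near finger [[288.3, 247.4]]
0.02 near finger [[285.7, 230.6]]
0.03 near finger [[283.1, 213.6]]
ball [[286.1, 231.6]]
ball [[289.2, 226.4]]
ball [[284.7, 196.8]]
top tcp [[190.61504654 225.42865984]]
```

The tips sit about 30 mm above the reported TCP. The image, the 17 mm chord and the 6 N upward force all agree on this. I'll open, go 27 mm lower and grip again. That still clears the plate even if the reported TCP is right.

>>> carry_out(
  series=[
    {"dp":[0,0,0],"rot":[0,0,0],"fingers":0.65},
    {"dp":[0,0,0],"rot":[0,0,0],"fingers":0.65},
    {"dp":[0,-0.003,0],"rot":[0,0,0],"fingers":0.65},
    {"dp":[0,-0.003,0.014],"rot":[0,0,0],"fingers":0.65},
    {"dp":[0,-0.003,0.027],"rot":[0,0,0],"fingers":0.65},
  ],
)

```text
time: 2.98
position: [0.4296, 0.3165, 0.0631]
tcp_rot: [0.937, 2.997, 0.002]
wrist_force: [-0.3, 0.9, 0.1]
opening: 0.0557
gripper_force: 0.0
```

>>> carry_out(
  series=[
    {"dp":[0,0,0],"rot":[0,0,0],"fingers":0.45},
    {"dp":[0,0,0],"rot":[0,0,0],"fingers":0.35},
    {"dp":[0,0,0],"rot":[0,0,0],"fingers":0.2},
    {"dp":[0,0,0],"rot":[0,0,0],"fingers":0.1},
    {"dp":[0,0,0],"rot":[0,0,0],"fingers":0.0},
  ],
)

```text
time: 3.4
position: [0.429, 0.3162, 0.0626]
tcp_rot: [-0.937, -2.998, 0.0]
wrist_force: [-0.3, 0.2, -3.9]
opening: 0.0322
gripper_force: 59.7
```

Run:
```python
from h import *
plan((.429,.3165,.065),55.3)
```

```text
t 3.4 pos [0.429  0.3162 0.0626] yaw 55.3 open 0.0322 grip 59.7 F [-0.26  0.15 -3.9 ]
dp [ 0.0001  0.0002 -0.0024] rot [-0.0003 -0.0001 -0.0001]
```

Gripped at 60 N with a 32 mm opening on the 35 mm ball. I'll lift 180 mm and check how the joystick sits.

>>> carry_out(
  series=[
    {"dp":[0,0,-0.01],"rot":[0,0,0],"fingers":0},
    {"dp":[0,0,-0.05],"rot":[0,0,0],"fingers":0},
    {"dp":[0,0,-0.09],"rot":[0,0,0],"fingers":0},
    {"dp":[0,0,-0.13],"rot":[0,0,0],"fingers":0},
    {"dp":[0,0,-0.17],"rot":[0,0,0],"fingers":0},
  ],
)

```text
time: 3.82
position: [0.4287, 0.3161, 0.2353]
tcp_rot: [0.937, 2.998, 0.001]
wrist_force: [0.4, 0.7, -2.8]
opening: 0.0324
gripper_force: 60.6
```

>>> carry_out(
  series=[
    {"dp":[0,0,-0.01],"rot":[0,0,0],"fingers":0},
    {"dp":[0,0,-0.01],"rot":[0,0,0],"fingers":0},
    {"dp":[0,0,-0.01],"rot":[0,0,0],"fingers":0},
    {"dp":[0,0,-0.01],"rot":[0,0,0],"fingers":0},
    {"dp":[0,0,-0.01],"rot":[0,0,0],"fingers":0},
  ],
)

```text
time: 4.23
position: [0.4278, 0.3156, 0.239]
tcp_rot: [-0.936, -2.994, 0.008]
wrist_force: [-0.0, 1.0, -3.9]
opening: 0.032
gripper_force: 60.7
```

Run:
```python
from h import *
fork=np.array([.5003,.108])
plan((fork[0],fork[1],.2426),102.6)
s=cam("side");p=observe()["position"];print(proj(s,p),proj(s,p+[0,0,-.02]))
u=proj(s,p)[0]; x,y=int(u[0]),int(u[1]); print(x,y)
a=s["frame"][max(0,y-70):y+80,x-75:x+75]; save("g3.png",a,4)
```

```text
t 4.23 pos [0.4278 0.3156 0.239 ] yaw 55.3 open 0.032 grip 60.7 F [-0.03  1.05 -3.91]
dp [-0.1778 -0.1294 -0.0033] rot [-0.0043 -0.0048 -0.7884]
[[169.98626085 129.74904592]] [[171.14960551 137.41763723]]
169 129
```

View pics/g3.png

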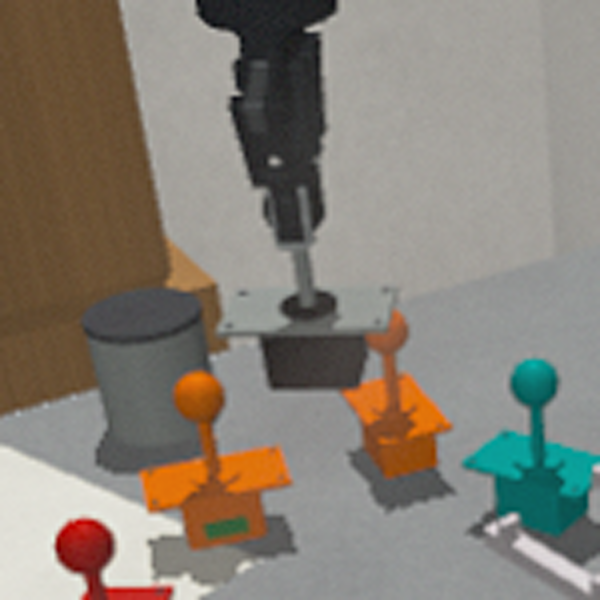

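Crop view: the joystick hangs upright in the gripper, with plate corners at about (220,330), (385,333), (397,290) and (228,290) and box bottom corners at (272,388) and (362,388). I'll compare these with the expected pose.

Run:
```python
from h import *
s=cam("side");p=np.array([.4278,.3156,.1764])
def pts(p,yaw):
    a=np.radians(yaw);Rz=np.array([[np.cos(a),-np.sin(a),0],[np.sin(a),np.cos(a),0],[0,0,1]])
    M=np.array([(-50,-28,42),(50,-28,42),(50,28,46),(-50,28,46),(-28,-22,0),(28,-22,0)])/1e3
    return ((proj(s,p+M@Rz.T)-[94,59])*4).round(0).tolist()
obs=[(220,332),(386,335),(397,290),(228,290),(272,388),(362,388)];print(obs)
for yaw in(-34.7,-37): 
  for z in(0,.004): print(yaw,z,pts(p+[0,0,z],yaw))
o=[onz(s,(94+a/4,59+b/4),.1764+h)[:2] for (a,b),h in zip(obs[:4],(.042,.042,.046,.046))]; o=np.array(o); print(o.round(4),o.mean(0))
for d in(o[1]-o[0],o[2]-o[3]): print(np.degrees(np.arctan2(d[1],d[0])),np.linalg.norm(d))
```

```text
[(220, 332), (386, 335), (397, 290), (228, 290), (272, 388), (362, 388)]
-34.7 0 [[215.0, 337.0], [385.0, 334.0], [397.0, 288.0], [235.0, 291.0], [265.0, 395.0], [358.0, 393.0]]
-34.7 0.004 [[214.0, 331.0], [385.0, 328.0], [396.0, 282.0], [234.0, 285.0], [264.0, 389.0], [357.0, 387.0]]
-37 0 [[214.0, 336.0], [383.0, 336.0], [398.0, 289.0], [237.0, 290.0], [264.0, 394.0], [356.0, 394.0]]
-37 0.004 [[213.0, 330.0], [382.0, 329.0], [398.0, 283.0], [236.0, 284.0], [263.0, 388.0], [356.0, 388.0]]
[[0.3759 0.3262]
 [0.4526 0.2627]
 [0.4833 0.3074]
 [0.4001 0.3713]] [0.42800332 0.31689181]
-39.64993144065688 0.09961064564084787
-37.49729360418341 0.10494414956993427
```

>>> carry_out(
  series=[
    {"dp":[-0.015,-0.011,-0.003],"rot":[0,0,-0.06],"fingers":0},
    {"dp":[-0.035,-0.025,-0.003],"rot":[0,0,-0.15],"fingers":0},
    {"dp":[-0.055,-0.04,-0.003],"rot":[0,0,-0.24],"fingers":0},
    {"dp":[-0.08,-0.058,-0.003],"rot":[0,0,-0.33],"fingers":0},
    {"dp":[-0.1,-0.073,-0.003],"rot":[0,0,-0.42],"fingers":0},
  ],
)

```text
time: 4.75
position: [0.4697, 0.1977, 0.2442]
tcp_rot: [-0.253, -3.13, 0.002]
wrist_force: [0.6, 0.7, -3.7]
opening: 0.0323
gripper_force: 60.7
```

Run:
```python
from h import *
plan((.5003,.108,.2426),103.9)
```

```text
t 4.75 pos [0.4697 0.1977 0.2442] yaw 80.8 open 0.0323 grip 60.7 F [ 0.56  0.68 -3.73]
dp [-0.0446 -0.0836  0.0017] rot [-0.0013 -0.0019 -0.3857]
```

>>> carry_out(
  series=[
    {"dp":[-0.012,-0.023,0.0],"rot":[0,0,-0.1],"fingers":0},
    {"dp":[-0.024,-0.046,0.0],"rot":[0,0,-0.2],"fingers":0},
    {"dp":[-0.035,-0.065,0.0],"rot":[0,0,-0.3],"fingers":0},
    {"dp":[-0.042,-0.079,0.0],"rot":[0,0,-0.385],"fingers":0},
    {"dp":[-0.0445,-0.0835,0.0],"rot":[0,0,-0.385],"fingers":0},
  ],
)

```text
time: 5.17
position: [0.5, 0.1073, 0.2442]
tcp_rot: [0.369, -3.117, 0.002]
wrist_force: [0.1, -0.1, -3.8]
opening: 0.0325
gripper_force: 60.8
```

>>> carry_out(
  series=[
    {"dp":[0,0,0],"rot":[0,0,0],"fingers":0},
    {"dp":[0,0,0],"rot":[0,0,0],"fingers":0},
    {"dp":[0,0,0],"rot":[0,0,0],"fingers":0},
    {"dp":[0,0,0],"rot":[0,0,0],"fingers":0},
    {"dp":[0,0,0],"rot":[0,0,0],"fingers":0},
  ],
)

```text
time: 5.58
position: [0.4995, 0.1106, 0.2457]
tcp_rot: [-0.374, 3.119, 0.001]
wrist_force: [0.5, -0.7, -3.6]
opening: 0.0319
gripper_force: 60.8
```

Run:
```python
from h import *
plan((.5003,.108,.2426),103.9)
s=cam("side");t=cam("top")
a=cv2.resize(s["frame"][100:230,170:300],(600,600),interpolation=cv2.INTER_CUBIC)
save("f1.png",a)
```

```text
t 5.58 pos [0.4995 0.1106 0.2457] yaw 103.7 open 0.0319 grip 60.8 F [ 0.49 -0.68 -3.57]
dp [-0.0001 -0.0027  0.0031] rot [ 0.0003  0.0001 -0.0041]
```

View pics/f1.png

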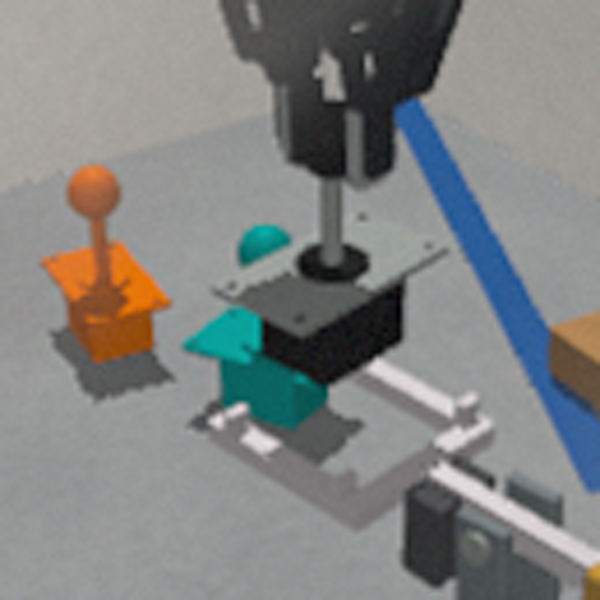

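The crop shows the joystick above the fork with the plate turned across it. The plate corners are at about (212,290), (300,335), (450,250) and (360,210).

Run:
```python
from h import *
s=cam("side");t=cam("top")
k=130/600
for z in(.226,.230,.234):
    o=np.array([onz(s,(170+a*k,100+b*k),z)[:2] for a,b in[(212,292),(302,333),(449,248),(360,210)]])
    print(z,o.mean(0).round(4),[(round(np.degrees(np.arctan2(*d[::-1])),1),round(np.linalg.norm(d),4)) for d in(o[2]-o[1],o[3]-o[0],o[0]-o[1],o[3]-o[2])])
# top view: plate mask
T=t["frame"]; u=proj(t,[.5,.11,.23])[0]; print(u)
B=cv2.GaussianBlur(T,(3,3),0).astype(int); x,y=u.astype(int)
G=B[y-25:y+32,x-32:x+32]
print("\n".join("".join("#" if p[1]>135 else "+" if p[1]>118 else "." if p[1]>60 else "o" for p in r) for r in G)); print(x-32,y-25)
```

```text
0.226 [0.5    0.1134] [(np.float64(14.6), np.float64(0.1011)), (np.float64(15.9), np.float64(0.1035)), (np.float64(103.0), np.float64(0.0572)), (np.float64(100.8), np.float64(0.0596))]
0.23 [0.496  0.1071] [(np.float64(14.6), np.float64(0.1001)), (np.float64(15.9), np.float64(0.1025)), (np.float64(103.0), np.float64(0.0566)), (np.float64(100.8), np.float64(0.059))]
0.234 [0.4921 0.1007] [(np.float64(14.6), np.float64(0.0991)), (np.float64(15.9), np.float64(0.1015)), (np.float64(103.0), np.float64(0.0561)), (np.float64(100.8), np.float64(0.0584))]
[261.88908391 196.36827213]
.........oooo...ooo...ooooooooooooooooooooooooooooooooooooooo...
.........oooooooooooooooooooooooooooooooooooooooooooooooooooo...
.........oooooooooooooooooooooooooooooooooooooooooooooooooooo...
..........ooooooooooooooooooooooooooooooooooooooooooooooooooo...
..........oooooooooooooooooooooooooooooooooooooooooooooooooooo..
..........oooooooooooooooooooooooooooooooooooooooooooooooooooo..
..........oooooooooooooooooooooooooooooooooooooooooooooooooooo..
..........oooooooooooooooooooooooooooooooooooooooooooooooooooo..
[... 2493 characters left out ...]
###++++++....................oooo....ooooo
++...........oo..++######+.++++++............++...ooooo....ooooo
++...........oo...+#####+..++++++.....++++++++....oo.ooo..oooooo
+............oo...+####+....++++..+++++++++++++...oo.......ooooo
.............oo....+++.......++++++++++++++++++...oo......oooooo
.............oo...........+++++++++++++++++++++....o..oo.ooooooo
.............oo..++++.++++++++++++++++++++++++++...o...oo...oooo
..............oo.+++..++++++++++++++++++++++++++...oo.......oooo
+++...........oo.......+++++++++++++++++++++++++...ooooooo.ooooo
+++...........oo......++++++++++++++++++++++++++...oooooooo.oooo
+++...........oo..++.+++++++++++++++++++++++++++....oo..oo...ooo
229 171
```

>>> carry_out(
  series=[
    {"dp":[0,-0.001,0.015],"rot":[0,0,0],"fingers":0},
    {"dp":[0,-0.001,0.035],"rot":[0,0,0],"fingers":0},
    {"dp":[0,-0.001,0.053],"rot":[0,0,0],"fingers":0},
    {"dp":[0,-0.001,0.063],"rot":[0,0,0],"fingers":0},
    {"dp":[0,-0.001,0.066],"rot":[0,0,0],"fingers":0},
  ],
)

```text
time: 6.2
position: [0.4987, 0.1086, 0.1771]
tcp_rot: [0.371, -3.115, -0.0]
wrist_force: [-0.4, 0.1, -3.8]
opening: 0.0319
gripper_force: 60.8
```

>>> carry_out(
  series=[
    {"dp":[0,0,0.002],"rot":[0,0,0],"fingers":0},
    {"dp":[0,0,0.004],"rot":[0,0,0],"fingers":0},
    {"dp":[0,0,0.006],"rot":[0,0,0],"fingers":0},
    {"dp":[0,0,0.008],"rot":[0,0,0],"fingers":0},
    {"dp":[0,0,0.01],"rot":[0,0,0],"fingers":0},
  ],
)

```text
time: 6.62
position: [0.5006, 0.1088, 0.1704]
tcp_rot: [-0.372, 3.118, 0.0]
wrist_force: [0.4, -0.1, -2.6]
opening: 0.0322
gripper_force: 60.8
```

Run:
```python
from h import *
plan((.5003,.108,.155),103.9)
s=cam("side")
a=cv2.resize(s["frame"][120:240,190:350],(800,600),interpolation=cv2.INTER_CUBIC)
save("f2.png",a)
```

```text
t 6.62 pos [0.5006 0.1088 0.1704] yaw 103.6 open 0.0322 grip 60.8 F [ 0.36 -0.14 -2.57]
dp [ 0.0005 -0.0007  0.0154] rot [-0.0002  0.0017 -0.0051]
```

View pics/f2.png

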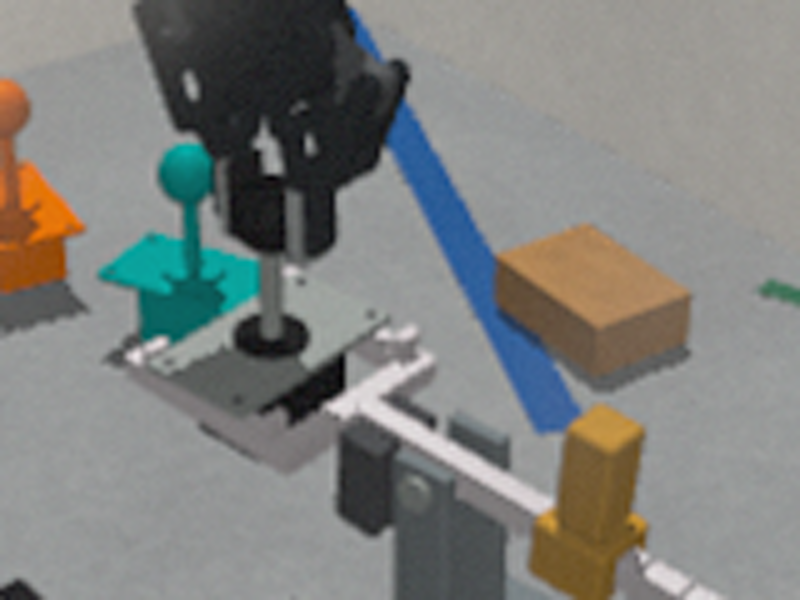

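The plate sits between the four lips (plate at crop (270,340), rails (140,360) to (290,460) and (400,340)), and the wrist load is starting to ease. I'll keep lowering gently.

>>> carry_out(
  series=[
    {"dp":[0,0,0.002],"rot":[0,0,0],"fingers":0},
    {"dp":[0,0,0.004],"rot":[0,0,0],"fingers":0},
    {"dp":[0,0,0.006],"rot":[0,0,0],"fingers":0},
    {"dp":[0,0,0.008],"rot":[0,0,0],"fingers":0},
    {"dp":[0,0,0.009],"rot":[0,0,0],"fingers":0},
  ],
)

```text
time: 7.08
position: [0.5, 0.1088, 0.1603]
tcp_rot: [0.372, -3.119, -0.0]
wrist_force: [-0.2, 1.2, -2.3]
opening: 0.0323
gripper_force: 60.8
```

Run:
```python
from h import *
plan((.5003,.108,.155),103.9)
t=cam("top"); T=cv2.GaussianBlur(t["frame"],(3,3),0).astype(int)
m=(T.min(2)>130).astype(np.uint8); m[:165]=0;m[240:]=0;m[:,:325]=0;m[:,400:]=0
n,l,st,c=cv2.connectedComponentsWithStats(m)
for k in range(1,n):
    if st[k][4]>8: print("beam",st[k],c[k].round(1))
```

```text
t 7.08 pos [0.5    0.1088 0.1603] yaw 103.6 open 0.0323 grip 60.8 F [-0.21  1.19 -2.31]
dp [-0.0001 -0.0009  0.0053] rot [ 0.0003 -0.0001 -0.0051]
beam [330 176  47  14 182] [353.9 183.3]
```

```bash
cat >> h.py <<'E'
O=np.array([.5222,.0112,.13]); YAW=.221
def bw(pt,tilt):
    return O+R.from_euler("z",YAW).as_matrix()@(R.from_euler("x",tilt).as_matrix()@np.array(pt))
def beamline(f,im=None):
    """mean row of the bright bar in columns 345..380 of the side view minus the fit at tilt 0, and tilt"""
    I=(f["frame"] if im is None else im).astype(int); c=np.arange(350,382); r=[]
    for x in c:
        col=I[225:285,x]; k=np.where(col.min(1)>175)[0]; r.append(225+k.mean() if len(k) else np.nan)
    r=np.array(r); ok=~np.isnan(r); 
    def pred(t):
        P=proj(f,[bw((0,-y,.008),t) for y in np.linspace(.12,.26,15)]); return np.interp(c,P[:,0],P[:,1])
    ts=np.linspace(-.12,.12,49); d=[np.median((r-pred(t))[ok]) for t in ts]
    return ok.sum(), np.interp(0,-np.array(d)*np.sign(d[0]-d[-1]),ts) , np.median(r[ok])
E
python3 - <<'E'
from h import *
s=cam("side"); im=cv2.resize(cv2.imread("pics/side0.png")[:,:,::-1],(512,384),interpolation=cv2.INTER_AREA)
print(beamline(s,im),beamline(s))
E
```

```text
(np.int64(32), np.float64(0.06963900134096401), np.float64(260.0)) (np.int64(32), np.float64(0.040719003263145453), np.float64(257.5))
```

The tilt readout works: it gives 0.070 on the + stop, so the bias is about +0.01. The beam is now at about 0.05, so I'll lower another 5 mm to bring it near level.

>>> carry_out(
  series=[
    {"dp":[0,0,0.002],"rot":[0,0,0],"fingers":0},
    {"dp":[0,0,0.004],"rot":[0,0,0],"fingers":0},
    {"dp":[0,0,0.005],"rot":[0,0,0],"fingers":0},
    {"dp":[0,0,0.006],"rot":[0,0,0],"fingers":0},
    {"dp":[0,0,0.006],"rot":[0,0,0],"fingers":0},
  ],
)

```text
time: 7.6
position: [0.5001, 0.1087, 0.1545]
tcp_rot: [-0.372, 3.119, 0.0]
wrist_force: [-0.0, 1.0, -1.9]
opening: 0.0324
gripper_force: 60.9
```

Run:
```python
from h import *
plan((.5003,.108,.155),103.9); print(beamline(cam("side")))
```

```text
t 7.6 pos [0.5001 0.1087 0.1545] yaw 103.6 open 0.0324 grip 60.9 F [-0.05  0.98 -1.88]
dp [-0.     -0.0008 -0.0005] rot [ 0.0001  0.0002 -0.0051]
(np.int64(32), np.float64(-0.0333205657975575), np.float64(250.75))
```

Slightly past level, so I'll ease up 2 mm and release gradually.

>>> carry_out(
  series=[
    {"dp":[0,0,-0.001],"rot":[0,0,0],"fingers":0.2},
    {"dp":[0,0,-0.002],"rot":[0,0,0],"fingers":0.36},
    {"dp":[0,0,-0.002],"rot":[0,0,0],"fingers":0.42},
    {"dp":[0,0,-0.002],"rot":[0,0,0],"fingers":0.5},
    {"dp":[0,0,-0.002],"rot":[0,0,0],"fingers":0.6},
  ],
)

```text
time: 8.07
position: [0.5003, 0.1089, 0.1571]
tcp_rot: [-0.372, 3.119, 0.001]
wrist_force: [-0.2, 0.1, -0.8]
opening: 0.0512
gripper_force: 0.5
```

>>> carry_out(
  series=[
    {"dp":[0,0,0],"rot":[0,0,0],"fingers":0.65},
    {"dp":[0,0,0],"rot":[0,0,0],"fingers":0.7},
    {"dp":[0,0,0],"rot":[0,0,0],"fingers":0.7},
    {"dp":[0,0,-0.02],"rot":[0,0,0],"fingers":0.7},
    {"dp":[0,0,-0.06],"rot":[0,0,0],"fingers":0.7},
  ],
)

```text
time: 8.48
position: [0.4968, 0.1082, 0.2112]
tcp_rot: [0.37, -3.107, 0.0]
wrist_force: [0.9, -0.2, -0.1]
opening: 0.0596
gripper_force: 0.0
```

Run:
```python
from h import *
plan((.5003,.108,.24),103.9); s=cam("side"); print(beamline(s))
S=s["frame"].astype(int)
m=((S[:,:,0]-S[:,:,2]>60)&(S[:,:,1]<170)&(S[:,:,0]<215)).astype(np.uint8); m[:190]=0;m[250:]=0;m[:,:290]=0;m[:,335:]=0
k=np.argwhere(m); print("brass bbox",k.min(0),k.max(0)); top=k[k[:,0]<k[:,0].min()+4]; print(top.mean(0))
```

```text
t 8.48 pos [0.4968 0.1082 0.2112] yaw 103.6 open 0.0596 grip 0.0 F [ 0.88 -0.23 -0.12]
dp [-0.003  -0.001  -0.0289] rot [ 0.0015 -0.0121 -0.0053]
(np.int64(32), np.float64(-0.08959550258865005), np.float64(245.75))
brass bbox [195 296] [235 318]
[196.91891892 307.48648649]
```

Released, and the beam lies on the − stop. That reads −0.090 against +0.070 on the + stop, so the bias is a constant +0.01. Now I'll straddle the poise upright with the fingers along the beam.

Run:
```python
from h import *
s=cam("side");t=cam("top")
for d in(.066,.072,.078): print(d,proj(s,bw((0,-d,.063),-.07)),bw((0,-d,.063),-.08).round(4))
print([round(float(onz(s,(307.5,200.5),.198)[i]),4) for i in(0,1)])
yb=bw((0,1,0),0)-O; q=onz(s,(307.5,200.5),.198)-O; print("d top",-(q@yb))
q=O-.072*yb; plan((q[0],q[1],.25),102.7)
```

```text
0.066 [[304.04335849 197.77580448]] [ 0.5355 -0.0481  0.1981]
0.072 [[306.55593288 198.72469945]] [ 0.5368 -0.0539  0.1986]
0.078 [[309.09213156 199.68252977]] [ 0.5381 -0.0597  0.199 ]
[0.5343, -0.0604]
d top 0.07248592843694733
t 8.63 pos [0.5023 0.1088 0.2211] yaw 103.6 open 0.0595 grip 0.0 F [ 0.48 -0.23  0.57]
dp [ 0.0045 -0.1716 -0.0288] rot [-0.0012  0.0084  0.0148]
```

>>> carry_out(
  series=[
    {"dp":[0,-0.01,-0.025],"rot":[0,0,0],"fingers":0.6},
    {"dp":[0.001,-0.05,-0.03],"rot":[0,0,0.01],"fingers":0.6},
    {"dp":[0.002,-0.09,-0.03],"rot":[0,0,0.015],"fingers":0.6},
    {"dp":[0.003,-0.13,-0.03],"rot":[0,0,0.015],"fingers":0.6},
    {"dp":[0.0045,-0.165,-0.03],"rot":[0,0,0.015],"fingers":0.6},
  ],
)

```text
time: 9.05
position: [0.5344, -0.0548, 0.2459]
tcp_rot: [0.347, -3.122, 0.001]
wrist_force: [0.1, -0.1, 0.6]
opening: 0.0518
gripper_force: 0.0
```

>>> carry_out(
  series=[
    {"dp":[0,-0.005,0],"rot":[0,0,0],"fingers":0.6},
    {"dp":[0,-0.01,0],"rot":[0,0,0],"fingers":0.6},
    {"dp":[0,-0.01,0],"rot":[0,0,0],"fingers":0.6},
    {"dp":[0,-0.01,0.02],"rot":[0,0,0],"fingers":0.6},
    {"dp":[0,-0.01,0.03],"rot":[0,0,0],"fingers":0.6},
  ],
)

```text
time: 9.47
position: [0.5362, -0.061, 0.2154]
tcp_rot: [0.35, -3.121, -0.001]
wrist_force: [0.6, -0.5, 0.1]
opening: 0.051
gripper_force: 0.0
```

Run:
```python
from h import *
yb=bw((0,1,0),0)-O; q=O-.075*yb; plan((q[0],q[1],.147),102.7)
s=cam("side"); print(beamline(s),proj(s,observe()["position"]+[0,0,.03])); u=s["frame"][130:250,240:400]; save("p1.png",u,5)
```

```text
t 9.47 pos [ 0.5362 -0.061   0.2154] yaw 102.8 open 0.051 grip 0.0 F [ 0.58 -0.47  0.08]
dp [-0.0022 -0.0015  0.0684] rot [ 0.001  -0.0006  0.0016]
(np.int64(32), np.float64(-0.08839301170568918), np.float64(246.0)) [[309.00638547 180.55909351]]
```

View pics/p1.png

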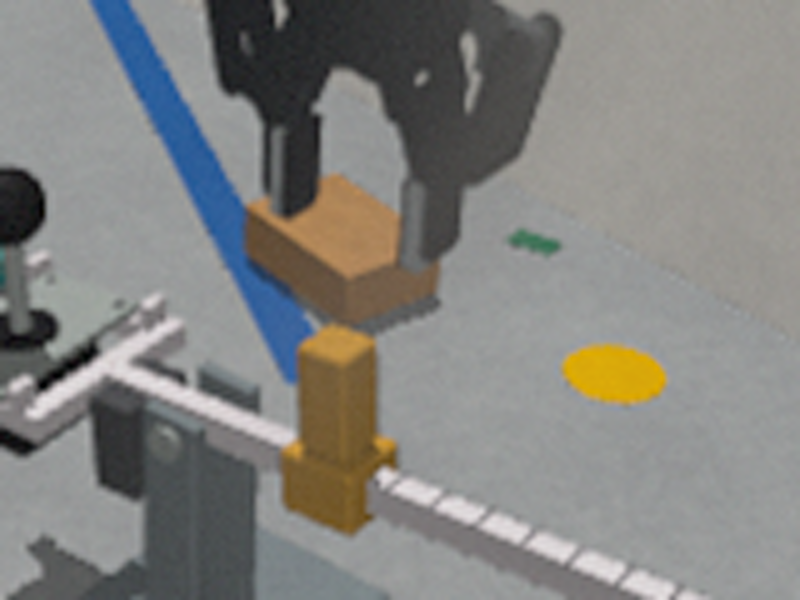

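The fingers straddle the upright (left tip (290,215), right tip (420,268), poise top (340,345)), and the joystick hangs in the fork at left. Now I'll descend around the upright.

>>> carry_out(
  series=[
    {"dp":[-0.001,0,0.02],"rot":[0,0,0],"fingers":0.6},
    {"dp":[-0.001,0,0.04],"rot":[0,0,0],"fingers":0.6},
    {"dp":[-0.001,0,0.058],"rot":[0,0,0],"fingers":0.6},
    {"dp":[-0.001,0,0.069],"rot":[0,0,0],"fingers":0.6},
    {"dp":[-0.001,0,0.071],"rot":[0,0,0],"fingers":0.6},
  ],
)

```text
time: 9.93
position: [0.5359, -0.0609, 0.1427]
tcp_rot: [0.349, -3.117, -0.003]
wrist_force: [-0.3, 1.0, -0.1]
opening: 0.0512
gripper_force: 0.0
```

>>> carry_out(
  series=[
    {"dp":[0,-0.005,0],"rot":[0,0,0],"fingers":0.6},
    {"dp":[0,-0.011,0],"rot":[0,0,0],"fingers":0.6},
    {"dp":[0,-0.018,0],"rot":[0,0,0],"fingers":0.6},
    {"dp":[0,-0.025,0],"rot":[0,0,0],"fingers":0.6},
    {"dp":[0,-0.032,0],"rot":[0,0,0],"fingers":0.6},
  ],
)

```text
time: 10.35
position: [0.5452, -0.0944, 0.1468]
tcp_rot: [-0.347, 3.121, -0.001]
wrist_force: [-0.8, 1.5, 1.2]
opening: 0.0512
gripper_force: 1.0
```

```bash
cat >> h.py <<'E'
def poise(s):
    S=s["frame"].astype(int); H=cv2.cvtColor(s["frame"],cv2.COLOR_RGB2HSV)
    m=((H[:,:,0]>14)&(H[:,:,0]<25)&(H[:,:,1]>150)).astype(np.uint8); m[:188]=0;m[300:]=0;m[:,:285]=0;m[:,395:]=0
    n,l,st,c=cv2.connectedComponentsWithStats(m); print("brass",[(st[k].tolist(),c[k].round(1).tolist()) for k in range(1,n) if st[k][4]>40])
def status():
    o=observe();s=cam("side");yb=bw((0,1,0),0)-O
    print("t",round(o["time"],2),"TCP d",round(-float((o["position"]-O)@yb),4),"z",o["position"][2].round(4),"F along",round(float(o["wrist_force"]@yb),2),"F",o["wrist_force"].round(2),"open",o["opening"].round(4),"grip",o["gripper_force"],"tilt",beamline(s)[1]+.01); poise(s)
E
python3 -c "
from h import *
status()"
```

```text
Traceback (most recent call last):
  File "h.py", line 46, in status
    print("t",round(o["time"],2),"TCP d",round(-float((o["position"]-O)@yb),4),"z",o["position"][2].round(4),"F along",round(float(o["wrist_force"]@yb),2),"F",o["wrist_force"].round(2),"open",o["opening"].round(4),"grip",o["gripper_force"],"tilt",beamline(s)[1]+.01); poise(s)
                                                                                                                                                                                                ^^^^^^^^^^^^^^^^^^
AttributeError: 'float' object has no attribute 'round'
```

>>> carry_out(
  series=[
    {"dp":[0,-0.007,0],"rot":[0,0,0],"fingers":0.6},
    {"dp":[0,-0.014,0],"rot":[0,0,0],"fingers":0.6},
    {"dp":[0,-0.021,0],"rot":[0,0,0],"fingers":0.6},
    {"dp":[0,-0.028,0],"rot":[0,0,0],"fingers":0.6},
    {"dp":[0,-0.035,0],"rot":[0,0,0],"fingers":0.6},
  ],
)

```text
time: 10.82
position: [0.5527, -0.1283, 0.1455]
tcp_rot: [-0.347, 3.122, 0.0]
wrist_force: [0.5, 2.7, -0.5]
opening: 0.0511
gripper_force: 1.0
```

>>> carry_out(
  series=[
    {"dp":[0,-0.007,0],"rot":[0,0,0],"fingers":0.6},
    {"dp":[0,-0.014,0],"rot":[0,0,0],"fingers":0.6},
    {"dp":[0,-0.02,0],"rot":[0,0,0],"fingers":0.6},
    {"dp":[0,-0.024,0],"rot":[0,0,0],"fingers":0.6},
    {"dp":[0,-0.026,0],"rot":[0,0,0],"fingers":0.6},
  ],
)

```text
time: 11.23
position: [0.5582, -0.1538, 0.1455]
tcp_rot: [0.346, -3.122, 0.0]
wrist_force: [-0.1, 2.0, -0.8]
opening: 0.0513
gripper_force: 0.8
```

```bash
sed -i 's/o\["opening"\].round(4)/round(float(o["opening"]),4)/; s/o\["position"\]\[2\].round(4)/round(float(o["position"][2]),4)/' h.py; python3 -c "
from h import *
status()"
```

```text
t 11.23 TCP d 0.1688 z 0.1455 F along 2.02 F [-0.1   2.04 -0.82] open 0.0513 grip 0.8036173693835735 tilt -0.029274331122791757
brass [([353, 199, 11, 11, 72], [357.6, 204.4]), ([333, 213, 25, 44, 679], [345.0, 234.7])]
```

>>> carry_out(
  series=[
    {"dp":[0,0.004,0],"rot":[0,0,0],"fingers":0.6},
    {"dp":[0,0.01,0],"rot":[0,0,0],"fingers":0.6},
    {"dp":[0,0.012,0],"rot":[0,0,0],"fingers":0.6},
    {"dp":[0,0.012,0],"rot":[0,0,0],"fingers":0.6},
    {"dp":[0,0.012,0],"rot":[0,0,0],"fingers":0.6},
  ],
)

```text
time: 11.7
position: [0.5554, -0.1409, 0.1458]
tcp_rot: [-0.348, 3.122, -0.001]
wrist_force: [-0.0, -0.1, 0.3]
opening: 0.0511
gripper_force: 0.0
```

>>> carry_out(
  series=[
    {"dp":[0,0,0],"rot":[0,0,0],"fingers":0.6},
    {"dp":[0,0,0],"rot":[0,0,0],"fingers":0.6},
    {"dp":[0,0,0],"rot":[0,0,0],"fingers":0.6},
    {"dp":[0,0,0],"rot":[0,0,0],"fingers":0.6},
    {"dp":[0,0,0],"rot":[0,0,0],"fingers":0.6},
  ],
)

```text
time: 12.12
position: [0.5554, -0.1414, 0.1456]
tcp_rot: [0.347, -3.122, -0.0]
wrist_force: [-0.2, -0.5, 0.3]
opening: 0.0509
gripper_force: 0.0
```

>>> carry_out(
  series=[
    {"dp":[0,0,0],"rot":[0,0,0],"fingers":0.6},
    {"dp":[0,0,0],"rot":[0,0,0],"fingers":0.6},
    {"dp":[0,0,0],"rot":[0,0,0],"fingers":0.6},
    {"dp":[0,0,0],"rot":[0,0,0],"fingers":0.6},
    {"dp":[0,0,0],"rot":[0,0,0],"fingers":0.6},
  ],
)

```text
time: 12.53
position: [0.5554, -0.1413, 0.1456]
tcp_rot: [-0.347, 3.122, 0.0]
wrist_force: [0.1, -0.4, 0.0]
opening: 0.0511
gripper_force: 0.0
```

>>> carry_out(
  series=[
    {"dp":[0,0,0],"rot":[0,0,0],"fingers":0.6},
    {"dp":[0,0,0],"rot":[0,0,0],"fingers":0.6},
    {"dp":[0,0,0],"rot":[0,0,0],"fingers":0.6},
    {"dp":[0,0,0],"rot":[0,0,0],"fingers":0.6},
    {"dp":[0,0,0],"rot":[0,0,0],"fingers":0.6},
  ],
)

```text
time: 12.95
position: [0.5555, -0.1413, 0.1456]
tcp_rot: [-0.347, 3.122, 0.0]
wrist_force: [0.0, 0.5, -0.4]
opening: 0.0511
gripper_force: 0.0
```

```bash
cat >> h.py <<'E'
def tip(s):
    """cream marks near the mast in the side view"""
    S=s["frame"].astype(int); m=((S.min(2)>170)).astype(np.uint8); m[:225]=0;m[300:]=0;m[:,:372]=0;m[:,402:]=0
    for y in range(255,285): pass
    n,l,st,c=cv2.connectedComponentsWithStats(m); print("tip blobs",[(st[k].tolist(),c[k].round(1).tolist()) for k in range(1,n) if st[k][4]>2])
E
python3 -c "
from h import *
status();status();s=cam('side');tip(s)
im=cv2.resize(cv2.imread('pics/side0.png')[:,:,::-1],(512,384),interpolation=cv2.INTER_AREA);tip({'frame':im})
for t in(-.08,0,.08):print(t,proj(s,bw((0,-.245,.008),t)),proj(s,bw((0,-.25,0),t)))
print(proj(s,bw((0,-.26,0),0)))"
```

```text
t 12.95 TCP d 0.156 z 0.1456 F along 0.46 F [ 0.03  0.48 -0.37] open 0.0511 grip 0.0 tilt -0.07838062971409467
brass [([334, 209, 24, 44, 689], [345.1, 231.4])]
t 13.0 TCP d 0.156 z 0.1456 F along 0.44 F [ 0.24  0.51 -0.44] open 0.0515 grip 0.0 tilt -0.07838062971409467
brass [([334, 209, 24, 44, 690], [345.1, 231.4])]
tip blobs [([372, 245, 21, 14, 103], [381.2, 251.4]), ([399, 249, 3, 1, 3], [400.0, 249.0]), ([385, 259, 2, 3, 4], [385.5, 260.0]), ([389, 268, 4, 7, 16], [390.8, 271.6]), ([400, 272, 2, 2, 4], [400.5, 272.5]), ([383, 274, 2, 3, 3], [383.7, 275.0]), ([389, 277, 2, 3, 4], [389.8, 277.8]), ([395, 276, 7, 19, 35], [397.8, 285.1]), ([372, 285, 5, 2, 7], [374.1, 285.6]), ([385, 284, 4, 15, 28], [386.2, 290.1]), ([382, 288, 2, 2, 3], [382.3, 288.7]), ([372, 291, 5, 4, 9], [374.4, 292.7])]
tip blobs [([373, 264, 15, 10, 60], [379.7, 267.9]), ([390, 269, 3, 5, 8], [391.1, 271.4])]
-0.08 [[387.60915668 255.05399247]] [[389.89788062 259.76348801]]
0 [[386.58611377 263.75705713]] [[388.47784396 268.39923668]]
0.08 [[384.78001497 271.8254617 ]] [[386.27690078 276.35521771]]
[[393.74877893 271.03837168]]
```

>>> carry_out(
  series=[
    {"dp":[0,-0.002,0.008],"rot":[0,0,0],"fingers":0.6},
    {"dp":[0,-0.008,0.008],"rot":[0,0,0],"fingers":0.6},
    {"dp":[0,-0.014,0.008],"rot":[0,0,0],"fingers":0.6},
    {"dp":[0,-0.02,0.008],"rot":[0,0,0],"fingers":0.6},
    {"dp":[0,-0.026,0.008],"rot":[0,0,0],"fingers":0.6},
  ],
)

```text
time: 13.52
position: [0.5607, -0.167, 0.137]
tcp_rot: [0.347, -3.121, -0.002]
wrist_force: [-0.8, 1.5, -2.3]
opening: 0.0513
gripper_force: 0.9
```

>>> carry_out(
  series=[
    {"dp":[0,-0.002,0],"rot":[0,0,0],"fingers":0.6},
    {"dp":[0,0.004,0],"rot":[0,0,0],"fingers":0.6},
    {"dp":[0,0.01,0],"rot":[0,0,0],"fingers":0.6},
    {"dp":[0,0.013,0],"rot":[0,0,0],"fingers":0.6},
    {"dp":[0,0.013,0],"rot":[0,0,0],"fingers":0.6},
  ],
)

```text
time: 13.93
position: [0.5585, -0.153, 0.1382]
tcp_rot: [-0.349, 3.121, -0.0]
wrist_force: [0.3, -0.3, 0.7]
opening: 0.0514
gripper_force: 0.0
```

>>> carry_out(
  series=[
    {"dp":[0,0,0],"rot":[0,0,0],"fingers":0.6},
    {"dp":[0,0,0],"rot":[0,0,0],"fingers":0.6},
    {"dp":[0,0,0],"rot":[0,0,0],"fingers":0.6},
    {"dp":[0,0,0],"rot":[0,0,0],"fingers":0.6},
    {"dp":[0,0,0],"rot":[0,0,0],"fingers":0.6},
  ],
)

```text
time: 14.35
position: [0.5583, -0.1541, 0.1376]
tcp_rot: [-0.347, 3.122, -0.0]
wrist_force: [-0.6, 1.1, -0.6]
opening: 0.0511
gripper_force: 0.0
```

>>> carry_out(
  series=[
    {"dp":[0,0,0],"rot":[0,0,0],"fingers":0.6},
    {"dp":[0,0,0],"rot":[0,0,0],"fingers":0.6},
    {"dp":[0,0,0],"rot":[0,0,0],"fingers":0.6},
    {"dp":[0,0,0],"rot":[0,0,0],"fingers":0.6},
    {"dp":[0,0,0],"rot":[0,0,0],"fingers":0.6},
  ],
)

```text
time: 14.77
position: [0.5583, -0.154, 0.1376]
tcp_rot: [-0.347, 3.122, 0.0]
wrist_force: [-0.2, -1.2, 0.2]
opening: 0.0513
gripper_force: 0.0
```

```bash
python3 -c "
from h import *
status();tip(cam('side'))"
```

```text
t 14.77 TCP d 0.1691 z 0.1376 F along -1.13 F [-0.17 -1.19  0.22] open 0.0513 grip 0.0 tilt 0.014723810815398149
brass [([353, 201, 8, 9, 42], [356.5, 205.2]), ([342, 221, 25, 43, 650], [354.1, 243.3])]
tip blobs [([401, 226, 1, 5, 5], [401.0, 228.0]), ([393, 228, 4, 3, 6], [394.5, 229.2]), ([376, 230, 2, 3, 4], [376.2, 230.8]), ([394, 231, 8, 10, 20], [398.4, 234.6]), ([387, 235, 2, 2, 3], [387.7, 235.3]), ([376, 236, 7, 7, 14], [379.1, 238.6]), ([387, 238, 12, 11, 37], [392.8, 242.8]), ([388, 241, 2, 2, 4], [388.5, 241.5]), ([372, 243, 8, 6, 25], [375.4, 245.3]), ([398, 245, 4, 6, 15], [399.5, 248.1]), ([381, 247, 5, 2, 6], [383.0, 247.5]), ([372, 249, 20, 25, 127], [380.2, 261.0]), ([377, 250, 3, 3, 3], [378.0, 251.0]), ([396, 250, 2, 3, 5], [396.6, 250.8]), ([382, 252, 1, 3, 3], [382.0, 253.0]), ([385, 254, 4, 2, 5], [386.4, 254.8]), ([390, 256, 5, 6, 11], [392.0, 259.0]), ([389, 265, 5, 10, 19], [391.1, 270.7]), ([374, 269, 13, 9, 28], [379.9, 273.2]), ([394, 268, 8, 30, 99], [398.6, 285.6]), ([372, 275, 18, 25, 192], [379.9, 287.2]), ([389, 277, 2, 3, 4], [389.8, 277.8]), ([372, 297, 4, 3, 7], [373.1, 298.4]), ([397, 298, 4, 2, 5], [398.8, 298.8])]
```

Reads about +0.015, but the table background is leaking into the mask. I'll retract straight up, let it settle, and measure more robustly against the saved + stop reference.

>>> carry_out(
  series=[
    {"dp":[0,0,-0.01],"rot":[0,0,0],"fingers":0.6},
    {"dp":[0,0,-0.03],"rot":[0,0,0],"fingers":0.6},
    {"dp":[0,0,-0.06],"rot":[0,0,0],"fingers":0.6},
    {"dp":[0,0,-0.09],"rot":[0,0,0],"fingers":0.6},
    {"dp":[0,0,-0.12],"rot":[0,0,0],"fingers":0.6},
  ],
)

```text
time: 15.28
position: [0.558, -0.1539, 0.2596]
tcp_rot: [-0.347, 3.122, -0.0]
wrist_force: [0.5, -1.0, 0.5]
opening: 0.0514
gripper_force: 0.0
```

>>> carry_out(
  series=[
    {"dp":[0,0,0],"rot":[0,0,0],"fingers":0.6},
    {"dp":[0,0,0],"rot":[0,0,0],"fingers":0.6},
    {"dp":[0,0,0],"rot":[0,0,0],"fingers":0.6},
    {"dp":[0,0,0],"rot":[0,0,0],"fingers":0.6},
    {"dp":[0,0,0],"rot":[0,0,0],"fingers":0.6},
  ],
)

```text
time: 15.7
position: [0.5576, -0.1537, 0.2556]
tcp_rot: [0.347, -3.119, -0.003]
wrist_force: [0.6, -0.5, -0.5]
opening: 0.0516
gripper_force: 0.0
```

```bash
cat >> h.py <<'E'
def tilt2(f,im=None):
    """bar top face = least-saturated brightest run; per column, centre of the run >190, cols 362..384; also the crossbar/fork end"""
    I=(f["frame"] if im is None else im).astype(int); c=np.arange(364,385); r=[]
    for x in c:
        col=I[236:282,x].min(1); k=np.where(col>190)[0]; r.append((236+k.mean(),len(k)) if len(k) else (np.nan,0))
    r=np.array(r); 
    def pred(t):
        P=proj(f,[bw((0,-y,.008),t) for y in np.linspace(.12,.26,15)]); return np.interp(c,P[:,0],P[:,1])
    g=r[:,1]>0; g&=r[:,1]<8; A=pred(-.08);B=pred(.08); x=(r[:,0]-A)/(B-A)*.16-.08
    print("tilt2",np.nanmedian(x[g]).round(4),"iqr",np.nanpercentile(x[g],[25,75]).round(3),"n",g.sum(),"len",r[:,1].astype(int).tolist())
E
python3 -c "
from h import *
s=cam('side');tilt2(s)
im=cv2.resize(cv2.imread('pics/side0.png')[:,:,::-1],(512,384),interpolation=cv2.INTER_AREA);tilt2(s,im)
im=np.array(s['frame']);im[130:250,240:400]=cv2.resize(cv2.imread('pics/p1.png')[:,:,::-1],(160,120),interpolation=cv2.INTER_AREA);tilt2(s,im)
status();tilt2(cam('side')); T=cam('side')['frame'].astype(int).min(2); print(T[245:280:1,376].tolist())
t=cam('top');poise(s)"
```

```text
tilt2 0.0047 iqr [-0.     0.005] n 20 len [0, 1, 4, 5, 4, 4, 4, 4, 4, 2, 2, 3, 5, 4, 5, 4, 5, 4, 5, 5, 6]
tilt2 0.0732 iqr [0.072 0.075] n 20 len [2, 3, 3, 3, 4, 3, 4, 2, 0, 2, 3, 4, 3, 4, 4, 4, 4, 4, 4, 3, 2]
tilt2 -0.0121 iqr [-0.036  0.005] n 16 len [1, 2, 7, 8, 9, 8, 7, 8, 8, 6, 3, 3, 6, 5, 6, 4, 5, 4, 5, 5, 6]
t 15.75 TCP d 0.1687 z 0.2558 F along 0.03 F [0.73 0.2  0.37] open 0.0514 grip 0.0 tilt 0.010082716025636103
brass [([353, 199, 20, 12, 175], [362.5, 204.4]), ([342, 221, 25, 43, 686], [354.5, 242.7])]
tilt2 0.0047 iqr [-0.     0.005] n 20 len [0, 1, 3, 5, 4, 4, 4, 4, 4, 2, 2, 3, 4, 4, 5, 4, 5, 4, 5, 5, 6]
[160, 157, 155, 154, 154, 155, 152, 152, 149, 153, 153, 157, 194, 217, 217, 220, 192, 134, 117, 119, 119, 119, 120, 125, 147, 158, 154, 154, 155, 158, 157, 154, 157, 157, 159]
brass [([353, 199, 20, 12, 174], [362.5, 204.3]), ([342, 221, 25, 43, 682], [354.5, 242.6])]
```

The tilt is about +0.011 by both estimators after correcting the bias at the stops, and it holds steady. As a last check, I'll triangulate the ball to verify seating, and re-read the tilt for drift.

Run:
```python
from h import *
s=cam("side");t=cam("top")
e=bw((0,.1,.074),.011); print("expect",e.round(4),proj(s,e),proj(t,e))
r=[]
for f in(t,s):
    u=proj(f,e)[0]; I=f["frame"].max(2); m=np.zeros(I.shape,np.uint8); x,y=u.round().astype(int)
    m[y-11:y+12,x-11:x+12]=I[y-11:y+12,x-11:x+12]<(50 if f is t else 75)
    n,l,st,c=cv2.connectedComponentsWithStats(m); k=1+np.argmax(st[1:,4]); print(st[k],c[k]); r.append(c[k])
P,g=tri(t,r[0],s,r[1]); Rm=R.from_euler("z",YAW).as_matrix(); print("ball",P.round(4),"gap",g,"in stand frame off",(Rm.T@(P-e)).round(4))
status();tilt2(cam("side")); print(beamline(cam("side")))
```

```text
expect [0.5005 0.108  0.2051] [[244.07751306 167.70455093]] [[262.62783777 197.80816806]]
[256 194  13  15 144] [261.92361111 200.58333333]
[236 161  15  16 186] [243.01075269 168.00537634]
ball [0.4951 0.1085 0.2053] gap 0.005161040666283185 in stand frame off [-0.0051  0.0017  0.0002]
t 16.05 TCP d 0.169 z 0.2573 F along -0.76 F [ 0.49 -0.67  0.35] open 0.0513 grip 0.0 tilt 0.010082716025636103
brass [([353, 199, 20, 12, 174], [362.5, 204.3]), ([342, 221, 25, 43, 683], [354.5, 242.6])]
tilt2 0.0047 iqr [-0.     0.005] n 20 len [0, 1, 4, 5, 4, 4, 4, 4, 4, 2, 1, 3, 4, 4, 5, 4, 5, 4, 5, 5, 6]
(np.int64(17), np.float64(8.271602563610332e-05), np.float64(256.5))
```

The ball is 0.2 mm from its expected height and about 5 mm off-centre, so the plate is seated. The tilt is steady near +0.011 rad and the robot is clear.

```bash
python3 -c "
from rig import *
print(hand_in())"
```

```text
the job is handed in; nothing more can be done
None
```

The job is handed in, with no verdict shown: the joystick hangs seated in the fork, the poise is about 170 mm from the pivot, and the free beam rests steady at about +0.011 rad (limit 0.025), robot clear.

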